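# Hold the toy railway's barrier open

## Task

Let the waiting toy engine have a free track: on the wooden railway toy, turn the captive steel wing nut anticlockwise by a quarter turn until it stops, so that its locking tab swings clear of the dial's peg. Then take the wooden dial by its handle, turn it anticlockwise against its spring past the first two clicks to the third click (not on to the end stop), which raises the barrier, and hold it there: finish while still holding the dial, because it springs back when let go. Work the barrier only through the dial, and do not knock the other toys about.

Things in the scene. Friction and masses are not known exactly. Their poses are not given: they have to be found in the camera images.
- dial: The dial's handle: an upright wooden bar 56 mm long, 12 mm thick, 36 mm high across a wooden disc 68 mm wide. Origin on the turning axis, 62 mm above the shelf, 12 mm below the bar's top, 24 mm above the disc's top. z up; x along the bar towards the end with the small dark pointer; the fingers close along y. The pointer starts at a long dark mark; 1, 2 and 3 studs on the board mark the clicks.
- dial_turn (a joint): Angle of the dial, rad: 0 at rest, growing anticlockwise seen from above. Clicks (a sprung ball passing a bump) at 0.40, 0.80, 1.20; end stop 1.50. A spring always turns it back to 0: 0.08 N m at rest, 0.15 at the third click; the bumps just before the clicks add about 0.03. It stays at no click by itself. While the nut's tab stands before its peg the dial is locked.
- nut_grip (a point): Steel wing nut, 44 mm nearer and 85 mm right of the dial in the toy's frame. Point on its axis, 67 mm above the shelf. Its wings form an upright flat bar 44 mm long, 8 mm thick, from 17 mm below to 13 mm above this point. z up; y along the wings, the way the locking tab points; the fingers close along x. The tab is a strip 12 x 4 mm, 36 mm below this point, reaching 75 mm out.
- nut (a joint): Turning angle of the wing nut in rad, growing anticlockwise as seen from above: near 0 (-0.06 to 0.10) at the start, with the tab pointing at the dial's peg (locked); stops at 1.57, a quarter turn on, with the tab clear. It turns stiffly (0.08 N m) and stays where it is left; it does not rise.
- barrier (a joint): Angle of the barrier arm in rad: 0 lying level across the track, growing as it rises. It is geared to the dial: always 1.2 times the dial's angle, so 1.44 (nearly upright) at the third click.
- barrier_arm: Wooden barrier arm, 175 x 6 x 14 mm with a steel counterweight, on a post. Origin on its pivot, 100 mm above the shelf, 30 mm beyond and 155 mm left of the dial's axis in the toy's frame; the arm runs along its x, 18 mm to the right of the pivot. Not to be touched.
- crossing: The railway toy itself, fixed to the shelf. Origin under the dial's axis at shelf level; x points away from the robot, y to the left along the track, z up. The plywood board spans x -110 to 90 mm, y -140 to 200 mm; the track board x 95 to 180 mm, y -250 to 310 mm; both 22 mm high.
- engine: Wooden train engine 115 x 52 x 86 mm waiting on the track at the barrier; origin under its centre. A bystander.
- wagon: Wooden wagon 85 x 60 x 46 mm on the track behind the dial; origin under its centre. A bystander.
- tree: Small turned wooden tree, 38 mm wide, 68 mm high, on the plywood board to the left of the dial; origin under its centre. A bystander.
- xylophone: Yellow aluminium xylophone 300 x 170 x 28 mm on the shelf at the right; origin under its centre. A bystander.
- mallet: Wooden xylophone mallet, 226 mm long, 24 mm head, lying on the shelf near the robot's right; origin under the middle. A bystander.
- piggy_bank: White ceramic piggy bank about 130 x 92 x 118 mm at the left; origin under its centre. A bystander.
- watering_can: Green plastic toy watering can, 100 mm wide, 105 mm high, spout and handle along its x, at the left; origin under its centre. A bystander.

How it is judged:
By the outcome, as a careful person would: the job done as asked, in the order asked, and still so for the second after the job is handed in, while the arm keeps its last pose, push and grip.
It also fails if it takes over 54 s, if anything falls off the work surface, if the arm or the gripper's body presses on something with over 40 N, if the wrist force passes 120 N, or if a joint passes its speed limit or range.

## Robot

A 7-joint arm with a two-finger parallel gripper is mounted at the origin on the work surface. World frame = base frame: x ahead of the robot, y to its left, z up, the work surface at z = 0. Lengths are in mm, angles in rad, forces in N, time in s.
With the tool pointing down it reaches from about 400 to 875 mm from the base axis. Payload 4.4 kg.
Tool frame: the origin (TCP) lies where the fingers leave the gripper's body, on its centre line; the fingertips stand 73 mm ahead of it and the grasp point (between the pads) lies 54 mm ahead of it; z points along the fingers, y is the line along which they close (so a half turn about z gives the same grasp; the last joint's range is limited). The gripper opens to 85 mm and grips with 20 to 120 N. Pads are 22 mm wide; open, the fingers measure 114 mm over their backs; the gripper's body (76 mm by 85 mm) begins 54 mm behind the grasp point. The pads swing forward as they close: fully open they stand 13 mm farther back than shut.
Start: joints at [-1.338, 0.628, 0.038, 1.517, -0.027, 0.996, -0.02], TCP at [191.321, 621.219, 303.913] pointing down, gripper open.
Joint ranges: [-3.06, 3.06], [-0.37, 2.12], [-1.25, 1.32], [0.18, 2.47], [-1.1, 4.24], [0.23, 1.98], [-2.94, 2.94]. Speed limits (rad/s): [2.57, 2.57, 3.14, 3.14, 3.14, 3.14, 3.14].

## Interface

Orientations are given as [roll, pitch, yaw] about the fixed x, y, z axes, in that order (R = Rz(yaw) Ry(pitch) Rx(roll)).
In Python, from cell import ctrl gives the robot as it stands.
- The arm moves only by the tool send_rows, never from a script. Its argument "rows" is a list that holds one entry, the list of rows, each a list of 6 numbers: the shift along the tool's x, y, z in cm, then the turn, a rotation vector about the tool's x, y, z in rad. In form: [[[tx, ty, tz, wx, wy, wz], ...]]. A call has 1 to 10 rows; each row is the pose to reach, as a shift and turn from the pose commanded when the call began, along the tool's axes at that moment; what a row does not reach only later rows make up. A row lasts 1/10 s, in which the tool goes at most 50 mm and 8.59 degrees, less where a joint would pass 70% of its speed; a pose out of reach is approached as far as the arm can. A call with a gripper value outside its range is refused whole. "grip" is the closure in counts, from 0 (fully open) to 255 (shut), set as the call begins (left out, the last holds). The fingers move at their own pace and stop on an object; the grip force is fixed at half the most. Time passes only in rows, so rows that repeat a pose let the fingers close. It gives the time, the measured TCP pose, the force, the opening and the grip force at its end, in the units of the state.
- ctrl.read_state(): the state, without advancing time (a new reading comes with each control period).
- ctrl.get_image(name): name is "scene" or "top" or "wrist"; returns a dict with "pixels" (420x560x3 uint8, red, green, blue), "fx", "fy", "cx", "cy" (pixels), "D" ([k1, k2, p1, p2, k3] as OpenCV has them; the pictures are not rectified), "extrinsics" (4x4, takes a point from camera to world coordinates); the wrist camera has in their place "mount" (4x4, takes a point from camera to tool coordinates, whose origin is the TCP and whose axes are the flange's). Camera axes: x right, y up, looking along -z (the intrinsics and any distortion apply to the point x, -y, -z); pixel columns grow to the right and rows downward; lengths in mm; the calibration is good to about 2 mm. A picture is of the moment at which its call begins: read the wrist's pose just before it. There is no depth.
- ctrl.finish_job(): hands the job in; it is judged then, once.
The state is a dict: "clock": time; "qpos": joint angles; "qd": joint speeds; "tau": joint torques, N m; "eef_pos": TCP position; "tool_rot": TCP orientation; "force": force on the tool from outside, world axes, zero at the start; "torque": the same for the moment, N m; "width": finger opening in mm; "gripper_force": force on a finger pad.
Only numpy, scipy, OpenCV 4.12 (cv2) and the standard library are available. Lean on these libraries where they do the work, as an engineer would, in place of code of your own. Each camera call takes 0.05 s, during which the arm holds its last target. There are 200 camera calls.

## Working session

There is one attempt and no reset: what is moved stays moved. The work goes in short steps, Python scripts to look and compute and a tool call to move; the robot and the scene stay as the last step left them, time stands still between calls to the robot, and variables do not carry over. Pictures are saved under pics/ and viewed, at most 10 in all, crops included, and the job is handed in when it is done.

Besides the shell and the picture viewer there is one more tool, called in YAML: its name, and indented under it one key for each argument. send_rows: Moves the arm, as the interface text tells. Its arguments: {"type":"object","properties":{"rows":{"type":"array","items":{"type":"array","items":{"type":"array","items":{"type":"number"}}}},"grip":{"type":"number"}},"required":["rows"]}

```bash
ls; mkdir -p pics; cat > h.py <<'E'
import numpy as np, cv2, json
from scipy.spatial.transform import Rotation as R
from cell import ctrl
def snap(name,fn=None):
    s=ctrl.read_state(); im=ctrl.get_image(name)
    if "extrinsics" in im: T=np.array(im["extrinsics"])
    else:
        W=np.eye(4); W[:3,:3]=R.from_euler('xyz',s["tool_rot"]).as_matrix(); W[:3,3]=s["eef_pos"]
        T=W@np.array(im["mount"])
    im["T"]=T; im["K"]=np.array([[im["fx"],0,im["cx"]],[0,im["fy"],im["cy"]],[0,0,1.]])
    if fn: cv2.imwrite(fn,np.array(im["pixels"])[:,:,::-1]); np.savez(fn[:-4],T=T,K=im["K"],D=np.array(im["D"],float),px=im["pixels"])
    return im
def load(fn): return np.load(fn)
def ray(im,uv):
    p=cv2.undistortPoints(np.array(uv,float).reshape(-1,1,2),im["K"],np.array(im["D"],float)).reshape(-1,2)
    d=np.c_[p[:,0],-p[:,1],-np.ones(len(p))]@im["T"][:3,:3].T
    return im["T"][:3,3],d/np.linalg.norm(d,axis=1,keepdims=True)
def plane(im,uv,z):
    o,d=ray(im,uv); return o+d*((z-o[2])/d[:,2])[:,None]
def tri(im1,uv1,im2,uv2):
    o1,a=ray(im1,[uv1]);o2,b=ray(im2,[uv2]);a=a[0];b=b[0]
    s=np.linalg.lstsq(np.c_[a,-b],o2-o1,rcond=None)[0]
    p,q=o1+s[0]*a,o2+s[1]*b
    return (p+q)/2,np.linalg.norm(p-q)
def proj(im,P):
    T=np.linalg.inv(im["T"]);p=np.atleast_2d(P)@T[:3,:3].T+T[:3,3]
    return cv2.projectPoints(p*[1,-1,-1],np.zeros(3),np.zeros(3),im["K"],np.array(im["D"],float))[0].reshape(-1,2)
E
python3 - <<'E'
from h import *
for n in ("scene","top","wrist"):
    im=snap(n,f"pics/{n}0.png"); print(n,im["T"].round(3).tolist())
    if n!="wrist":print(0)
    else: print(np.array(im["mount"]).round(3).tolist(), im["K"].tolist())
s=ctrl.read_state();print({k:np.round(v,3).tolist() for k,v in s.items()})
E
```

```text
pics
scene [[-0.051, -0.823, 0.566, 1374.559], [0.999, -0.033, 0.042, 60.133], [-0.016, 0.567, 0.824, 1355.36], [0.0, 0.0, 0.0, 1.0]]
0
top [[0.026, 0.992, -0.121, 307.279], [-1.0, 0.027, 0.011, -8.849], [0.014, 0.12, 0.993, 1788.308], [0.0, 0.0, 0.0, 1.0]]
0
wrist [[0.295, -0.922, -0.249, 129.081], [0.955, 0.285, 0.079, 640.646], [-0.002, -0.261, 0.965, 373.09], [0.0, 0.0, 0.0, 1.0]]
[[-0.001, 0.965, 0.261, 65.193], [1.0, 0.001, 0.0, 0.565], [-0.0, 0.261, -0.965, -70.021], [0.0, 0.0, 0.0, 1.0]] [[327.24845095977463, 0.0, 283.5057089948589], [0.0, 327.24845095977463, 209.68604924564542], [0.0, 0.0, 1.0]]
{'clock': 0.15, 'qpos': [-1.338, 0.629, 0.038, 1.518, -0.027, 0.996, -0.02], 'qd': [0.001, -0.002, -0.0, -0.003, 0.001, 0.0, 0.0], 'tau': [0.002, -56.38, 1.228, -19.365, 0.011, 0.007, -0.0], 'eef_pos': [191.216, 620.869, 303.217], 'tool_rot': [-3.14, 0.0, 2.843], 'force': [-0.044, -0.998, -0.255], 'torque': [-0.002, 0.003, -0.05], 'gripper_force': 0.0, 'width': 85.116}
```

View pics/top0.png

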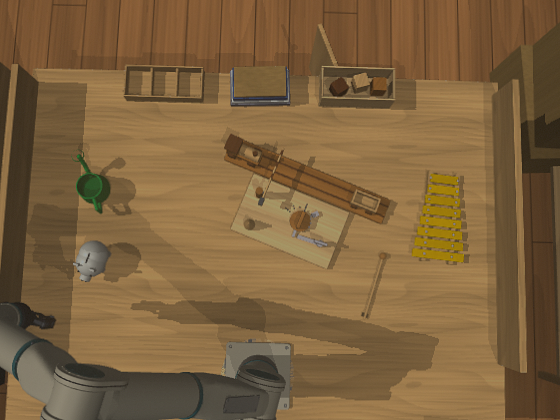

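View pics/scene0.png

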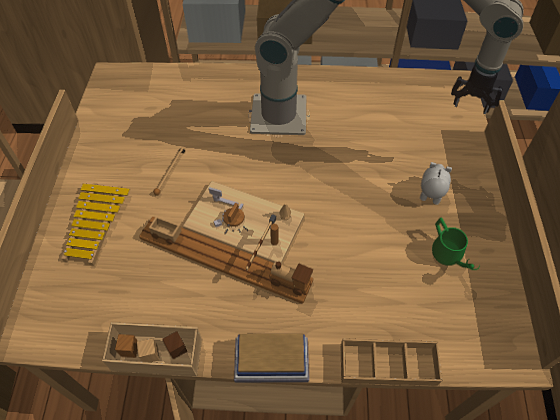

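The top view shows the toy with the dial at about (300,219), the wing nut at (311,239), and the barrier arm at about (265,175). In the scene view the dial is at about (234,215) and the nut at (218,195). The toy is yawed about -0.4 rad.

```bash
python3 - <<'E'
from h import *
t=load("pics/top0.npz");s=load("pics/scene0.npz")
print(tri(t,(300,217),s,(234,214)),tri(t,(311,239),s,(218,195)))
print(plane(t,[(300,219)],38),plane(t,[(311,239)],67))
c=plane(t,[(330,268),(352,212),(231,229),(253,173)],22);print(c)
st=ctrl.read_state();print(R.from_euler('xyz',st["tool_rot"]).as_matrix().round(3))
for n,f in((t,"t"),(s,"s")):
    u,v=(270,150) if f=="t" else (195,170)
    w,h=(110,125) if f=="t" else (125,125)
    cv2.imwrite(f"pics/c{f}.png",cv2.resize(n["px"][v:v+h,u:u+w,::-1],None,fx=3,fy=3))
E
```

```text
(array([ 503.56207951, -119.51176788,   59.46994022]), np.float64(4.99134377658774)) (array([ 435.20529439, -166.11616138,   64.63961083]), np.float64(16.616415344642032))
[[ 499.76120715 -123.53291928   38.        ]] [[ 433.99658415 -157.63117321   67.        ]]
[[ 345.30714207 -224.46176228   22.        ]
 [ 529.12536213 -294.09492333   22.        ]
 [ 462.82327985   98.53157393   22.        ]
 [ 649.19890319   32.73690707   22.        ]]
[[-0.956  0.294 -0.   ]
 [ 0.294  0.956 -0.001]
 [-0.    -0.001 -1.   ]]
```

send_rows:
  rows:
    - [[-32,-23.5,-2,0,0,0.8],[-32,-23.5,-2,0,0,0.8],[-32,-23.5,-2,0,0,0.8],[-32,-23.5,-2,0,0,0.8],[-32,-23.5,-2,0,0,0.8],[-32,-23.5,-2,0,0,0.8],[-32,-23.5,-2,0,0,0.8],[-32,-23.5,-2,0,0,0.8],[-32,-23.5,-2,0,0,0.8]]

```text
clock: 1.05
eef_pos: [432.6, 295.2, 324.6]
tool_rot: [3.14, 0.005, 2.031]
force: [0.5, -0.0, 0.2]
width: 85.4
gripper_force: 0.0
```

```bash
cat >> h.py <<'E'
def go(xyz,yaw_y,grasp=False):
    """tool-frame shift (cm) and turn about tool z to bring TCP (or grasp point) to xyz with tool y at world angle yaw_y, pointing down"""
    s=ctrl.read_state(); M=R.from_euler('xyz',s["tool_rot"])
    g=np.array(xyz,float)+([0,0,54] if grasp else [0,0,0])
    y=np.array([np.cos(yaw_y),np.sin(yaw_y),0]);z=np.array([0,0,-1.]);x=np.cross(y,z)
    Q=R.from_matrix(np.c_[x,y,z])
    t=M.inv().apply(g-s["eef_pos"])/10; w=(M.inv()*Q).as_rotvec()
    print("at",np.round(s["eef_pos"],1),"yaw_y",np.round(np.arctan2(*M.as_matrix()[[1,0],1]),3),"clock",s["clock"],"q",np.round(s["qpos"],2)); print("row",t.round(2),w.round(3))
E
python3 - <<'E'
from h import *
go([470,-120,310],-0.36)
E
```

```text
at [432.6 295.2 324.6] yaw_y 0.46 clock 1.05 q [-0.86  0.43  0.29  1.85 -0.15  0.88 -0.04]
row [-38.86 -15.08   1.61] [0.003 0.004 0.82 ]
```

send_rows:
  rows:
    - [[-38.9,-15,1.6,0,0,0.82],[-38.9,-15,1.6,0,0,0.82],[-38.9,-15,1.6,0,0,0.82],[-38.9,-15,1.6,0,0,0.82],[-38.9,-15,1.6,0,0,0.82],[-38.9,-15,1.6,0,0,0.82],[-38.9,-15,1.6,0,0,0.82],[-38.9,-15,1.6,0,0,0.82],[-38.9,-15,1.6,0,0,0.82],[-38.9,-15,1.6,0,0,0.82]]

```text
clock: 2.05
eef_pos: [471.1, -115.4, 307.9]
tool_rot: [3.141, 0.001, 1.217]
force: [-0.7, -1.1, 0.3]
width: 85.1
gripper_force: 0.0
```

```bash
python3 - <<'E'
from h import *
snap("wrist","pics/w1.png")
go([470,-190,290],-0.36)
E
```

```text
at [ 471.  -112.9  307.7] yaw_y -0.351 clock 2.1 q [-0.2   0.43  0.54  1.97 -0.3   0.82  0.15]
row [-7.27  2.55  1.77] [-0.001 -0.     0.009]
```

View pics/w1.png

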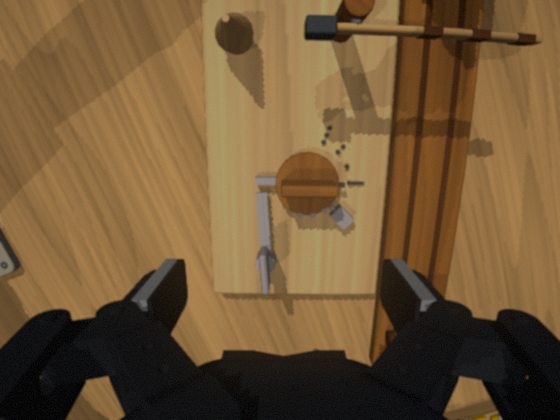

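The wrist picture shows the dial bar running along toy x at (282–338,188) with the pointer at rest. The tab runs down from (263,193) and the wing nut is at about (265,258–290).

send_rows:
  rows:
    - [[-3,1,1,0,0,0],[-7,1,2,0,0,0],[-9,1,3,0,0,0],[-9,1,3,0,0,0],[-9,1,3,0,0,0]]

```text
clock: 2.6
eef_pos: [450.4, -198.3, 277.7]
tool_rot: [-3.14, -0.001, 1.225]
force: [-0.3, 0.4, 0.7]
width: 85.3
gripper_force: 0.0
```

```bash
python3 - <<'E'
from h import *
a=snap("wrist","pics/w2.png")
w=load("pics/w1.npz")
A=cv2.resize(w["px"][120:300,220:380,::-1],None,fx=2.5,fy=2.5); B=cv2.resize(np.array(a["pixels"])[20:240,200:360,::-1],None,fx=2.5,fy=2.5)
C=np.zeros((550,800,3),np.uint8);C[:450,:400]=A;C[:550,400:]=B
cv2.imwrite("pics/cmp.png",C)
E
```

```text
(no output)
```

View pics/cmp.png

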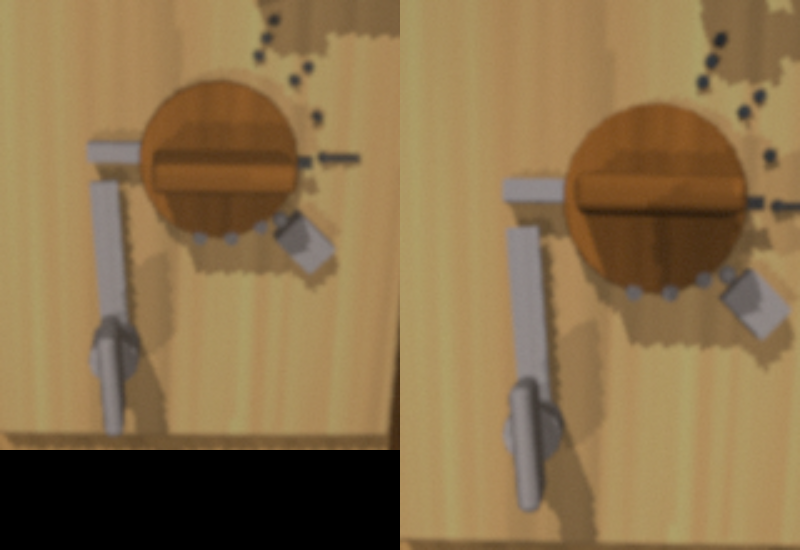

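The crop pair shows the dial bar's top ends at (154,178)/(296,178) on the left and (577,191)/(746,191) on the right. The wing-top ends are (110,325)/(113,431) and (523,383)/(529,507). The tab tip stands just below the peg, so the dial is locked.

```bash
python3 - <<'E'
from h import *
a=load("pics/w1.npz");b=load("pics/w2.npz")
L=lambda u,v:(220+u/2.5,120+v/2.5)
Rr=lambda u,v:(200+(u-400)/2.5,20+v/2.5)
P={}
for n,l,r in [("barNear",(154,178),(577,191)),("barFar",(296,178),(746,191)),("wingL",(110,327),(523,385)),("wingR",(113,431),(529,507)),
  ("tabTip",(105,182),(523,228)),("peg corner",(88,143),(503,180)),("markend",(359,159),(0,0))]:
    if r==(0,0):continue
    P[n],e=tri(a,L(*l),b,Rr(*r));print(n,P[n].round(1),round(e,1))
for i,j in(("barNear","barFar"),("wingR","wingL")):
    d=P[j]-P[i];m=(P[i]+P[j])/2;print(m.round(1),np.linalg.norm(d).round(1),"angle",np.arctan2(d[1],d[0]).round(3))
m=(P["wingL"]+P["wingR"])/2-(P["barNear"]+P["barFar"])/2
for yaw in(-.34,-.36,-.38):
    c,s=np.cos(yaw),np.sin(yaw);print(yaw,"nut rel dial in toy",(np.array([[c,s],[-s,c]])@m[:2]).round(1))
for im,f in((a,L),(b,Rr)):
  print(plane(im,[f(*((110,327) if im is a else (523,385))),f(*((113,431) if im is a else (529,507)))],80).round(1).tolist(), plane(im,[f(*((154,178) if im is a else (577,191))),f(*((296,178) if im is a else (746,191)))],74).round(1).tolist())
E
```

```text
barNear [ 470.8 -113.3   72. ] 0.1
barFar [ 521.7 -131.7   74. ] 0.2
wingL [ 430.9 -167.2   64.1] 1.1
wingR [ 418.5 -206.2   76.7] 0.3
tabTip [ 447.  -115.6   31.4] 0.4
peg corner [446.4 -97.   32.2] 0.6
[ 496.3 -122.5   73. ] 54.1 angle -0.346
[ 424.7 -186.7   70.4] 42.7 angle 1.263
-0.34 nut rel dial in toy [-46.1 -84.4]
-0.36 nut rel dial in toy [-44.4 -85.3]
-0.38 nut rel dial in toy [-42.7 -86.1]
[[434.6, -161.5, 80.0], [419.2, -204.5, 80.0]] [[471.0, -113.0, 74.0], [521.7, -131.7, 74.0]]
[[432.8, -165.4, 80.0], [419.3, -205.3, 80.0]] [[470.8, -113.5, 74.0], [521.8, -131.7, 74.0]]
```

```bash
python3 - <<'E'
from h import *
go([425.5,-186,67],-0.31,True)
E
```

```text
at [ 450.8 -198.   277.9] yaw_y -0.345 clock 2.65 q [ 0.01  0.48  0.5   1.99 -0.34  0.75  0.37]
row [ 0.25 -2.78 15.69] [-0.    -0.002 -0.035]
```

send_rows:
  rows:
    - [[0.25,-2.8,1,0,0,-0.035],[0.25,-2.8,4,0,0,-0.035],[0.25,-2.8,8,0,0,-0.035],[0.25,-2.8,10,0,0,-0.035],[0.25,-2.8,12,0,0,-0.035],[0.25,-2.8,12,0,0,-0.035]]

```text
clock: 3.25
eef_pos: [424.4, -185.9, 156.3]
tool_rot: [-3.138, -0.002, 1.261]
force: [-1.0, 0.1, -0.3]
width: 85.2
gripper_force: 0.0
```

```bash
python3 - <<'E'
from h import *
go([425.5,-186,67],-0.31,True)
snap("wrist","pics/w3.png")
E
```

```text
at [ 424.4 -185.9  156.3] yaw_y -0.31 clock 3.25 q [ 0.14  0.65  0.31  2.16 -0.49  0.41  0.54]
row [0.01 0.12 3.53] [-0.004 -0.002  0.   ]
```

View pics/w3.png

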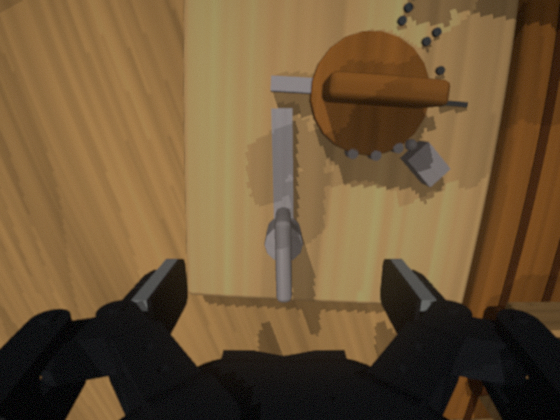

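The wing bar (u≈283, v 210–298) lies centred between the fingers and is parallel to the pads. I'll descend and close.

send_rows:
  rows:
    - [[0,0.1,1.2,0,0,0],[0,0.1,2.5,0,0,0],[0,0.1,3.5,0,0,0],[0,0.1,3.5,0,0,0],[0,0.1,3.5,0,0,0]]

```text
clock: 3.8
eef_pos: [425.6, -188.7, 123.1]
tool_rot: [3.141, -0.0, 1.258]
force: [-0.6, -0.3, -0.3]
width: 85.4
gripper_force: 0.0
```

send_rows:
  rows:
    - [[0,0,0,0,0,0],[0,0,0,0,0,0],[0,0,0,0,0,0],[0,0,0,0,0,0],[0,0,0,0,0,0],[0,0,0,0,0,0],[0,0,0,0,0,0],[0,0,0,0,0,0]]
  grip: 255

```text
clock: 4.6
eef_pos: [423.6, -188.1, 123.4]
tool_rot: [-3.138, -0.001, 1.257]
force: [-4.8, 1.2, 10.4]
width: 16.4
gripper_force: 58.4
```

```bash
python3 - <<'E'
from h import *
a=snap("wrist","pics/w4.png");s=ctrl.read_state();print(s["width"],s["gripper_force"],s["force"],s["torque"],s["eef_pos"])
cv2.imwrite("pics/w4c.png",cv2.resize(np.array(a["pixels"])[180:400,170:400,::-1],None,fx=2.5,fy=2.5))
E
```

```text
16.463440254469262 58.430575132369995 [-4.06498699  0.89512338  9.9469307 ] [0.31625343 1.13108876 0.05130459] [ 423.59594377 -188.0820672   123.3804892 ]
```

View pics/w4c.png

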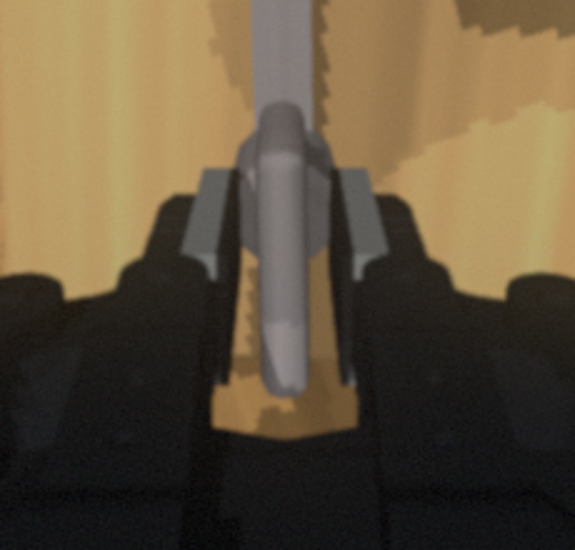

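The pads grip the round hub (about 16 mm wide) rather than the wings, so I'll open, rise 8 mm and regrip.

send_rows:
  rows:
    - [[0,0,0,0,0,0],[0,0,0,0,0,0],[0,0,-0.3,0,0,0],[0,0.1,-0.8,0,0,0],[0,0.1,-0.8,0,0,0]]
  grip: 150

```text
clock: 5.15
eef_pos: [427.0, -189.2, 131.5]
tool_rot: [3.14, 0.0, 1.258]
force: [0.8, 0.3, -0.4]
width: 34.7
gripper_force: 0.0
```

send_rows:
  rows:
    - [[0,0,0,0,0,0],[0,0,0,0,0,0],[0,0,0,0,0,0],[0,0,0,0,0,0],[0,0,0,0,0,0],[0,0,0,0,0,0]]
  grip: 255

```text
clock: 5.75
eef_pos: [423.9, -188.0, 130.9]
tool_rot: [-3.136, -0.001, 1.258]
force: [-5.5, 1.2, 8.3]
width: 6.8
gripper_force: 59.9
```

send_rows:
  rows:
    - [[0.1,-0.3,0,0,0,0],[0.1,-0.3,0,0,0,-0.12],[0.1,-0.3,0,0,0,-0.24],[0.1,-0.3,0,0,0,-0.36],[0.1,-0.3,0,0,0,-0.48],[0.1,-0.3,0,0,0,-0.6],[0.1,-0.3,0,0,0,-0.72],[0.1,-0.3,0,0,0,-0.84],[0.1,-0.3,0,0,0,-0.84]]

```text
clock: 6.65
eef_pos: [424.1, -187.5, 130.9]
tool_rot: [3.141, 0.001, 2.098]
force: [0.4, -1.5, 0.7]
width: 6.5
gripper_force: 59.0
```

```bash
python3 - <<'E'
from h import *
s=ctrl.read_state();print(s["torque"],s["force"],s["width"]);go([424,-187,77],-0.31+1.53,True)
E
```

```text
[-1.84219697e-01 -5.87742828e-05  9.28364185e-02] [ 0.41728074 -1.48915297  0.71030554] 6.4657125581108446
at [ 424.1 -187.5  130.9] yaw_y 0.527 clock 6.65 q [ 0.3   0.68  0.09  2.17 -0.18  0.3   1.06]
row [ 0.05  0.02 -0.01] [ 0.     0.001 -0.693]
```

send_rows:
  rows:
    - [[0,0,0,0,0,-0.12],[0,0,0,0,0,-0.24],[0,0,0,0,0,-0.36],[0,0,0,0,0,-0.48],[0,0,0,0,0,-0.58],[0,0,0,0,0,-0.66],[0,0,0,0,0,-0.7],[0,0,0,0,0,-0.74],[0,0,0,0,0,-0.74]]

```text
clock: 7.55
eef_pos: [424.4, -187.2, 131.0]
tool_rot: [3.141, 0.001, 2.834]
force: [2.8, 1.3, 1.4]
width: 6.3
gripper_force: 71.5
```

```bash
python3 - <<'E'
from h import *
s=ctrl.read_state();print(s["torque"],s["force"],s["width"]);go([424,-187,77],-0.355+1.57,True)
E
```

```text
[ 0.2022211  -0.51661822 -1.27786855] [2.78348296 1.30006077 1.42689813] 6.263188967398674
at [ 424.4 -187.2  131. ] yaw_y 1.263 clock 7.55 q [ 0.4   0.67 -0.07  2.16  0.13  0.31  1.49]
row [ 0.04  0.   -0.  ] [0.001 0.001 0.048]
```

send_rows:
  rows:
    - [[0,0,0,0,0,0.04],[0,0,0,0,0,0.04],[0,0,0,0,0,0.04],[0,0,0,0,0,0.04],[0,0,-1,0,0,0.04],[0,0,-4,0,0,0.04],[0,0,-7,0,0,0.04],[0,0,-10,0,0,0.04],[0,0,-10,0,0,0.04]]
  grip: 90

```text
clock: 8.45
eef_pos: [425.5, -187.8, 234.8]
tool_rot: [-3.141, 0.008, 2.798]
force: [1.3, 0.1, 0.5]
width: 55.2
gripper_force: 0.0
```

```bash
python3 - <<'E'
from h import *
snap("wrist","pics/w5.png")
go([496.3,-122.5,66],-0.352+1.571,True)
E
```

```text
at [ 424.7 -187.5  233.1] yaw_y 1.227 clock 8.5 q [ 0.43  0.48 -0.1   2.1   0.09  0.57  1.49]
row [-4.5   8.54 11.33] [-0.     0.005  0.008]
```

View pics/w5.png

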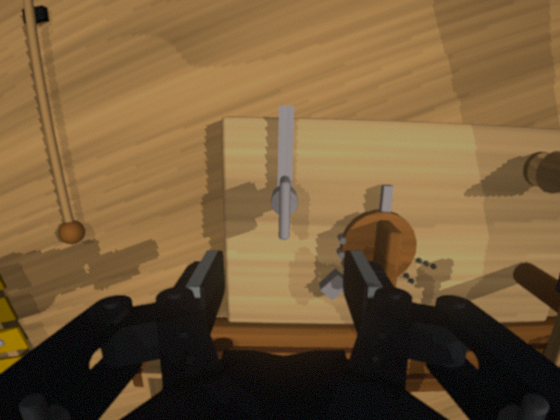

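The nut's tab now points at the robot, (286,108) to (285,200), square to the board and clear of the peg. Next is the dial.

send_rows:
  rows:
    - [[-2,4,0,0,0,0.01],[-4.5,8.5,2,0,0,0.01],[-4.5,8.5,5,0,0,0.01],[-4.5,8.5,7,0,0,0.01],[-4.5,8.5,7,0,0,0.01],[-4.5,8.5,7,0,0,0.01]]

```text
clock: 9.1
eef_pos: [494.2, -122.3, 160.5]
tool_rot: [-3.141, -0.002, 2.788]
force: [0.7, 0.0, -0.4]
width: 55.6
gripper_force: 0.0
```

```bash
python3 - <<'E'
from h import *
a=snap("wrist","pics/w6.png")
go([496.3,-122.5,66],-0.352+1.571,True)
E
```

```text
at [ 494.7 -122.6  161.2] yaw_y 1.216 clock 9.15 q [ 0.23  0.65 -0.07  2.03  0.09  0.47  1.31]
row [-0.15  0.06  4.12] [-0.    -0.    -0.003]
```

View pics/w6.png

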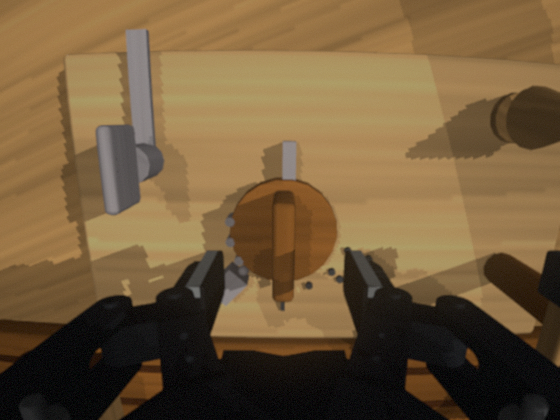

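The bar (u≈284, v 190–300) is centred between the fingers and parallel to them. I'll descend and grip.

send_rows:
  rows:
    - [[-0.15,0,1.5,0,0,0],[-0.15,0,3,0,0,0],[-0.15,0,4.1,0,0,0],[-0.15,0,4.1,0,0,0],[-0.15,0,4.1,0,0,0]]

```text
clock: 9.65
eef_pos: [496.4, -123.0, 120.5]
tool_rot: [3.142, 0.001, 2.787]
force: [-0.4, -1.2, 0.3]
width: 54.8
gripper_force: 0.0
```

send_rows:
  rows:
    - [[0,0,0,0,0,0],[0,0,0,0,0,0],[0,0,0,0,0,0],[0,0,0,0,0,0],[0,0,0,0,0,0],[0,0,0,0,0,0],[0,0,0,0,0,0],[0,0,0,0,0,0]]
  grip: 255

```text
clock: 10.45
eef_pos: [496.3, -123.4, 120.5]
tool_rot: [-3.141, 0.001, 2.787]
force: [-0.8, -1.0, 5.2]
width: 10.8
gripper_force: 58.9
```

```bash
python3 - <<'E'
from h import *
s=ctrl.read_state();print(s["torque"],s["force"],s["width"])
go([496.3,-122.5,66],1.216+1.22,True)
E
```

```text
[-0.28860928  0.24396461 -0.08227168] [-0.75329839 -1.0293643   5.19116287] 10.770055252553318
at [ 496.3 -123.4  120.5] yaw_y 1.216 clock 10.45 q [ 0.23  0.73 -0.06  2.04  0.1   0.37  1.3 ]
row [0.03 0.09 0.05] [-1.00e-03  0.00e+00 -1.22e+00]
```

send_rows:
  rows:
    - [[0,0,0,0,0,-0.1],[0,0,0,0,0,-0.2],[0,0,0,0,0,-0.3],[0,0,0,0,0,-0.4],[0,0,0,0,0,-0.5],[0,0,0,0,0,-0.6],[0,0,0,0,0,-0.7],[0,0,0,0,0,-0.8],[0,0,0,0,0,-0.9],[0,0,0,0,0,-0.9]]

```text
clock: 11.45
eef_pos: [496.2, -122.4, 120.5]
tool_rot: [3.141, 0.001, -2.594]
force: [-1.0, 0.7, 6.2]
width: 10.9
gripper_force: 59.4
```

```bash
python3 - <<'E'
from h import *
s=ctrl.read_state();print(s["torque"],s["force"],s["width"])
go([496.3,-123,66],1.216+1.24,True)
E
```

```text
[ 0.2687447   0.32381194 -0.17980722] [-0.9627069   0.66285675  6.21972516] 10.916370559591003
at [ 496.2 -122.4  120.5] yaw_y 2.119 clock 11.45 q [ 0.37  0.74 -0.27  2.04  0.45  0.42  1.86]
row [ 0.02 -0.06  0.05] [ 0.     0.001 -0.337]
```

send_rows:
  rows:
    - [[0,0,0,0,0,-0.08],[0,0,0,0,0,-0.16],[0,0,0,0,0,-0.23],[0,0,0,0,0,-0.29],[0,0,0,0,0,-0.34],[0,0,0,0,0,-0.34],[0,0,0,0,0,-0.34]]

```text
clock: 12.15
eef_pos: [496.0, -122.0, 120.5]
tool_rot: [3.141, 0.0, -2.256]
force: [-1.9, 1.5, 6.9]
width: 11.1
gripper_force: 59.5
```

```bash
python3 - <<'E'
from h import *
a=snap("wrist","pics/w7.png");s=ctrl.read_state();print(s["torque"],s["force"],s["width"],s["gripper_force"])
go([496.3,-123,66],1.216+1.24,True)
t=snap("scene","pics/s7.png");P=snap("top","pics/t7.png")
C=np.zeros((600,800,3),np.uint8)
C[:330,:440]=np.array(a["pixels"])[60:390,60:500,::-1]
C[330:600,:330]=cv2.resize(np.array(t["pixels"])[190:280,220:330,::-1],None,fx=3,fy=3)
C[:450,440:]=cv2.resize(np.array(P["pixels"])[120:270,210:330,::-1],None,fx=3,fy=3)
cv2.imwrite("pics/c7.png",C)
E
```

```text
[ 0.44367942  0.5225014  -0.18898086] [-2.82973581  1.90019433  7.23265555] 10.87244561304444 59.46784257888794
at [ 495.9 -122.   120.5] yaw_y 2.457 clock 12.2 q [ 0.42  0.75 -0.36  2.04  0.57  0.45  2.09]
row [ 0.05 -0.09  0.05] [0.001 0.    0.001]
```

View pics/c7.png

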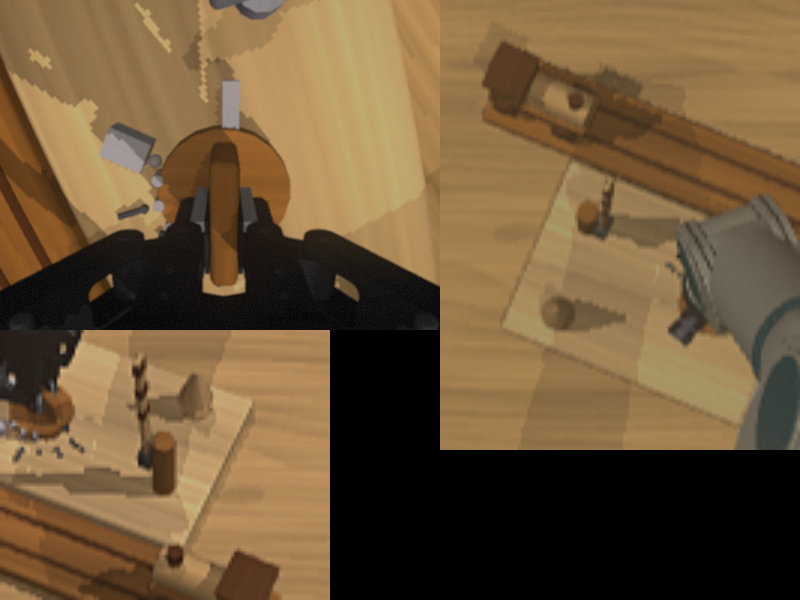

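The barrier stands upright: its tip is at top-crop (609,180) and scene-crop (140,357). The bar is held square between the pads and the tree and engine are undisturbed. I'll check the barrier angle from the two views.

```bash
python3 - <<'E'
from h import *
t=load("pics/t7.npz");s=load("pics/s7.npz")
p,e=tri(t,(266.3,180),s,(266.7,199));c,sn=np.cos(-.355),np.sin(-.355)
q=np.array([[c,sn],[-sn,c]])@(p[:2]-[496.2,-122.6]);print(p.round(1),e.round(1),"toy",q.round(1),"angle",np.arctan2(p[2]-100,q[0]-30))
for a in (1.2,1.25,1.3):
    for L in(175,):
        b=1.2*a;x=30+L*np.cos(b);z=100+L*np.sin(b)
        P=np.array([496.2+c*x-sn*137,-122.6+sn*x+c*137,z]);print(a,P.round(0),proj(t,P),proj(s,P))
E
```

```text
[584.3  -8.5 257.5] 5.3 toy [ 43.  137.6] angle 1.488723412864676
1.2 [593. -13. 274.] [[266.88970108 175.89176572]] [[263.90133536 198.19508289]]
1.25 [584.  -9. 275.] [[265.50872803 179.21481978]] [[265.45469835 195.04585144]]
1.3 [574.  -5. 275.] [[264.11715917 182.60135605]] [[267.00893257 192.04539482]]
```

```bash
python3 -c "
from cell import ctrl
print(ctrl.finish_job())"
```

```text
the job is handed in; nothing more can be done
None
```

The job is handed in: the wing nut is turned to its stop with the tab clear, and the dial is held just past the third click (about 1.24 rad, by tool yaw and barrier angle) with the barrier nearly upright.

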